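Hold the reference slide in the photometer slot

ROBOT

A 6-joint arm with a two-finger parallel gripper is mounted at the origin on a cart in front of the work surface, level with it; the furniture and walls round the work are solid. World frame = base frame: x ahead of the robot, y to its left, z up, the work surface at z = 0. Lengths are in m, angles in rad, forces in N, time in s.
With the tool pointing down it reaches from about 0.4 to 0.925 m from the base axis. Payload 3.4 kg.
Tool frame: the origin (TCP) lies between the finger pads; the fingertips stand 17 mm ahead of it and the grasp point (between the pads) lies 2 mm behind it (bot.tips_ahead is the distance from the TCP to the fingertips, in m); z points along the fingers, y is the line along which they close (so a half turn about z gives the same grasp; the last joint's range is limited). The gripper opens to 85 mm and grips with 20 to 120 N. Pads are 22 mm wide; open, the fingers measure 114 mm over their backs; the gripper's body (76 mm by 85 mm) begins 54 mm behind the grasp point. The pads swing forward as they close: fully open they stand 13 mm farther back than shut.
Start: joints at [-1.258, 0.307, 1.506, -0, 1.328, -0.073], TCP at [0.217, -0.533, 0.225] pointing down, gripper open.
Joint ranges: [-3.12, 3.12], [-1.05, 2.28], [0.14, 2.33], [-1.42, 4.57], [0.1, 2.73], [-2.68, 2.68]. Speed limits (rad/s): [2.57, 2.57, 3.14, 3.14, 3.14, 3.14].

INTERFACE

Orientations are given as a 3x3 rotation matrix whose columns are the frame's x, y, z axes.
In Python, from cell import bot gives the robot as it stands.
- The arm moves only by the tool drive_tool, never from a script. Its argument "moves" is a list of rows, each an object of numbers: "rx", "ry", "rz": the turn, a rotation vector about the tool's x, y, z in rad; "dx", "dy", "dz": the shift along the tool's x, y, z in mm; "hand": the closure in counts, from 0 (fully open) to 255 (shut). In form: [{"rx": .., "ry": .., "rz": .., "dx": .., "dy": .., "dz": .., "hand": ..}, ...]. A call has 1 to 10 rows; each row shifts and turns the commanded pose from where the row before left it, along the tool's axes as they then stand; what a row does not reach is not made up. A row lasts 1/12 s, in which the tool goes at most 41.7 mm and 7.16 degrees, less where a joint would pass 70% of its speed; a pose out of reach is approached as far as the arm can. A call with a gripper value outside its range is refused whole. The fingers move at their own pace and stop on an object; the grip force is fixed at half the most. Time passes only in rows, so rows that do not move let the fingers close. It gives the time, the measured TCP pose, the force, the opening and the grip force at its end, in the units of the state.
- bot.state(): the state, without advancing time (a new reading comes with each control period).
- bot.get_image(name): name is "scene" or "side" or "wrist"; returns a dict with "pixels" (400x640x3 uint8, blue, green, red), "z_map" (400x640 float32, m along the optical axis (not along the pixel's ray), 0 where there is no reading), "mtx" (3x3 intrinsics, pixels), "dist" ([k1, k2, p1, p2, k3] as OpenCV has them; the pictures are not rectified), "rvec" (rotation vector, rad) and "tvec" (3), from world to camera coordinates, as OpenCV has them. Camera axes: x right, y down, z forward; pixel columns grow to the right and rows downward; lengths in m; the calibration is good to about 2 mm. A picture is of the moment at which its call begins.
- bot.sign_off(): hands the job in; it is judged then, once.
The state is a dict: "time": time; "qpos": joint angles; "qd": joint speeds; "joint_torque": joint torques, N m; "position": TCP position; "tool_rot": TCP orientation; "contact_force": force on the tool from outside, world axes, zero at the start; "wrist_torque": the same for the moment, N m; "opening": opening from 0.0 (shut) to 1.0 (fully open); "gripper_force": force on a finger pad.
Only numpy, scipy, OpenCV 4.12 (cv2) and the standard library are available. Lean on these libraries where they do the work, as an engineer would, in place of code of your own. Each camera call takes 0.05 s, during which the arm holds its last target. There are 200 camera calls.

TASK

Check the photometer with its reference slide: lift the blue dust cover off the white photometer and set it down gently, right way up, on the worktop clear of the photometer. Then take the reference slide out of its grey rack by its red handle, pass its metal blade down through the photometer's narrow slot until the mouth of the slot is at the yellow band (shoulder still well above the slot), and finish while holding it there upright and still, not resting on the photometer and not let go. Leave the other things on the worktop where they are.

Things in the scene. Friction and masses are not known exactly. Their poses are not given: they have to be found in the camera images.
- cover_grip (a point): Centre of the grip rib (12 mm thick in x, 36 mm long in y) on the loose blue dust cover, 35 mm above the cover's underside; z up. The rib rises 13 to 53 mm above the underside; below it the cover is 40 (x) x 70 mm (y), 13 mm high. It sits over the photometer's black turret with 2 mm play all round, underside 80 mm above the worktop, and lifts straight off (12 mm or more).
- reader_slot (a point): Centre of the slot's mouth, 90 mm above the worktop; x across the slot, y along it, z up. Slot 10 x 38 mm, 2 mm more in all than the blade, 3 mm chamfer; it widens 12 mm down and is hollow to 14 mm above the worktop. It goes through a black turret 30 x 60 mm, 12 mm high, on a fixed white photometer 110 (x) x 120 mm (y), 78 mm high.
- slide_grip (a point): Centre of the reference slide's red handle (12 mm thick in x, 32 mm wide in y, 44 mm high), 87 mm above the blade's tip; z up. Black shoulder 22 x 50 mm at 60 to 65 mm above the tip; metal blade below 8 mm thick (x), 36 mm wide (y), 60 mm long, yellow band 32 to 44 mm above the tip. Either way round fits. At first it hangs by the shoulder in the rack.
- slide_band (a point): Centre of the slide's yellow band, on the slide's axis, 38 mm above the tip of the blade and 49 mm below slide_grip; same axes. This height of the blade belongs at the mouth of the photometer's slot; the band is 12 mm high.
- rack_top (a point): Centre of the top of the grey rack that holds the slide, 66 mm above the worktop. Fixed block 40 mm (x) by 66 mm (y) on a foot 70 x 96 x 5 mm, with a 12 x 40 mm slot; the slide must be raised 60 mm or more to leave it.
- carton_0: Small white and blue carton 55x110x38 mm, loose; origin under its centre. Bystander.
- pen_1: Green and white marker pen 17x135x16 mm, lying loose (long along its y); origin under its centre. Bystander.
- pen_2: White and blue pen 11x145x9 mm, lying loose (long along its y); origin under its centre. Bystander.
- vial_4: Amber vial with black cap, 26 mm across, 79 mm high, loose; origin under its centre. Bystander.
- vial_5: Like vial_4. Bystander.
- reagent_box: White and green box 62x89x62 mm, loose; origin under its centre. Bystander.
- cover: The whole blue dust cover; origin at the centre of its underside, 35 mm below cover_grip.
- slide: The whole reference slide; origin at the centre of its blade's tip.
- reader: The whole photometer (fixed); origin under its centre on the worktop, 90 mm below reader_slot.

How it is judged:
By the outcome, as a careful person would: the job done as asked, in the order asked, and still so for the second after the job is handed in, while the arm keeps its last pose, push and grip.
It also fails if it takes over 54 s, if anything falls off the work surface, if the arm or the gripper's body presses on something with over 40 N, if the wrist force passes 120 N, or if a joint passes its speed limit or range.

## Working session

There is one attempt and no reset: what is moved stays moved. The work goes in short steps, Python scripts to look and compute and a tool call to move; the robot and the scene stay as the last step left them, time stands still between calls to the robot, and variables do not carry over. Pictures are saved under pics/ and viewed, at most 10 in all, crops included, and the job is handed in when it is done.

Besides the shell and the picture viewer there is one more tool, called as a command line: name --argument value ..., lists and objects as JSON in quotes. drive_tool: Moves the arm, as the interface text tells. Its arguments: {"type":"object","properties":{"moves":{"type":"array"}},"required":["moves"]}

```bash
mkdir -p pics; cat > h.py <<'E'
import numpy as np, cv2
from cell import bot
def snap(n,f=None):
    im=bot.get_image(n)
    if f: cv2.imwrite('pics/'+f,im['pixels'])
    return im
def cloud(im):
    K,d=np.array(im['mtx']),np.array(im['dist']); h,w=im['z_map'].shape
    u,v=np.meshgrid(np.arange(w),np.arange(h))
    p=cv2.undistortPoints(np.stack([u,v],-1).reshape(-1,1,2).astype(float),K,d).reshape(h,w,2)
    z=im['z_map'][...,None]
    R=cv2.Rodrigues(np.array(im['rvec'],float))[0]
    P=np.concatenate([p*z,z],-1)-np.array(im['tvec']).ravel()
    P=P@R; P[z[...,0]==0]=np.nan
    return P
def plane(im,uv,h):
    K,d=np.array(im['mtx']),np.array(im['dist']);R=cv2.Rodrigues(np.array(im['rvec'],float))[0]
    p=cv2.undistortPoints(np.array(uv,float).reshape(-1,1,2),K,d).reshape(-1,2)
    r=np.c_[p,np.ones(len(p))]@R; c=-R.T@np.array(im['tvec']).ravel()
    return c+r*((h-c[2])/r[:,2])[:,None]
E
python3 - <<'E'
from h import *
a=snap('scene','a.png');b=snap('side','b.png')
s=bot.state();print(s['position'],s['tool_rot'],s['opening'],s['contact_force'])
E
```

```text
[ 0.21668919 -0.53191532  0.22366596] [[ 9.26128497e-01  3.77207752e-01 -5.64570434e-04]
 [ 3.77208143e-01 -9.26126773e-01  1.79355601e-03]
 [ 1.53679436e-04 -1.87402390e-03 -9.99998232e-01]] 0.9966782205802363 [-0.95816679  0.0700574  -0.24695736]
```

View pics/a.png

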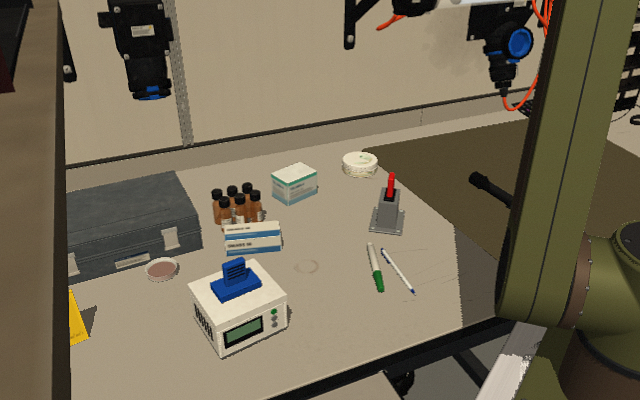

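View pics/b.png

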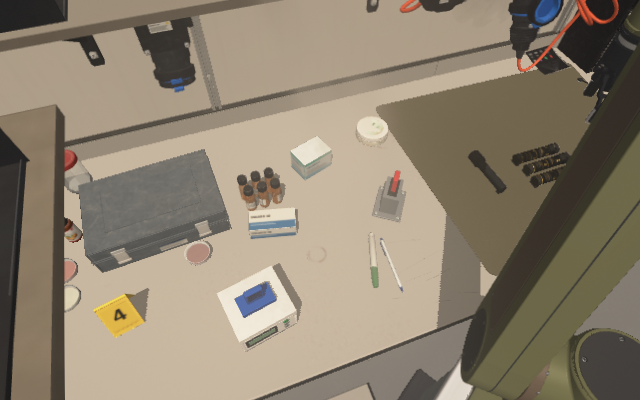

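The scene view shows the cover on the photometer at (235,280), the red handle at (391,186) and the rack at (387,215). In the side view they are at (256,297), (395,182) and (390,200). Free worktop lies around (310,270) in the scene view.

```bash
cat >> h.py <<'E'
def hsv(im): return cv2.cvtColor(im['pixels'],cv2.COLOR_BGR2HSV)
def rect(P): # min-area rect of xy points: centre, dims, angle of long side
    (c,(w,h),a)=cv2.minAreaRect((P[:,:2]*1000).astype(np.float32))
    if w<h: w,h,a=h,w,a+90
    return np.round(c,1),round(w,1),round(h,1),round((a+90)%180-90,1)
E
python3 - <<'E'
from h import *
for n,cb,rb in(('scene',(190,250,280,310),(355,165,420,240)),('side',(210,260,300,350),(365,160,415,225))):
    im=snap(n);P=cloud(im);H=hsv(im)
    def box(b):
        m=np.zeros(H.shape[:2],bool);m[b[1]:b[3],b[0]:b[2]]=1;return m
    ok=np.isfinite(P[...,2])
    blue=(H[...,0]>100)&(H[...,0]<130)&(H[...,1]>150)&box(cb)&ok
    z=P[...,2]
    for lab,m in (('cover all',blue),('cover rib',blue&(z>.11)),('cover base top',blue&(z>.088)&(z<.098)),('reader top',box(cb)&(z>.07)&(z<.083)&~blue),
       ('rib top',blue&(z>.127)),
       ('red',((H[...,0]<8)|(H[...,0]>172))&(H[...,1]>150)&box(rb)&ok),('rack top',box(rb)&(z>.060)&(z<.068)&(H[...,1]<60)),('rack foot',box(rb)&(z>.003)&(z<.009))):
        Q=P[m]; 
        if len(Q)>5: print(n,lab,len(Q),Q.mean(0).round(4),np.percentile(Q,[2,98],axis=0).round(3).tolist(),rect(Q))
    # free worktop & obstacles
    for lab,uv in ():pass
im=snap('side');P=cloud(im)
for uv in [(273,222),(375,260),(391,265),(317,253),(198,253),(312,155),(263,190),(480,300),(330,330),(300,380),(150,240)]: print(uv,P[uv[1],uv[0]].round(3))
E
```

```text
scene cover all 1312 [0.5185 0.2081 0.0953] [[0.491, 0.048, 0.002], [0.639, 0.247, 0.133]] (array([560.7, 139.8]), 234.4, 102.1, -50.6)
scene cover rib 309 [0.5154 0.2136 0.1242] [[0.508, 0.197, 0.111], [0.526, 0.227, 0.133]] (array([517.8, 211.6]), 33.6, 15.2, 74.3)
scene cover base top 637 [0.5133 0.2161 0.0922] [[0.491, 0.178, 0.089], [0.543, 0.247, 0.097]] (array([517. , 211.4]), 68.9, 41.2, 69.8)
scene reader top 2087 [0.5114 0.2133 0.0771] [[0.455, 0.146, 0.073], [0.579, 0.266, 0.079]] (array([517.6, 210.6]), 121.6, 113.5, 70.0)
scene rib top 148 [0.5164 0.2125 0.1309] [[0.508, 0.197, 0.127], [0.526, 0.227, 0.134]] (array([516.6, 212.1]), 34.0, 15.0, 68.5)
scene red 161 [ 0.4696 -0.1961  0.0945] [[0.463, -0.216, 0.069], [0.484, -0.187, 0.115]] (array([ 521.8, -289.6]), 235.7, 14.4, -60.7)
scene rack top 215 [ 0.4685 -0.1933  0.0643] [[0.445, -0.236, 0.061], [0.5, -0.167, 0.067]] (array([ 472.8, -203.1]), 71.0, 39.8, -66.4)
scene rack foot 414 [ 0.4866 -0.2212  0.0047] [[0.428, -0.412, 0.003], [0.629, -0.152, 0.009]] (array([ 525.4, -287.1]), 301.9, 157.2, -61.9)
side reader top
[... 185 characters left out ...]
.478, -0.19, 0.117]] (array([ 471.7, -203.3]), 29.4, 7.7, -66.9)
side rack top 219 [ 0.4701 -0.1973  0.0654] [[0.445, -0.238, 0.061], [0.5, -0.168, 0.068]] (array([ 472.6, -204.2]), 68.1, 40.0, -66.3)
side rack foot 440 [ 0.4717 -0.2011  0.0049] [[0.427, -0.332, 0.003], [0.556, -0.151, 0.008]] (array([ 492.1, -241.6]), 214.3, 134.0, -53.7)
(273, 222) [0.64  0.039 0.035]
(375, 260) [ 0.404 -0.045  0.015]
(391, 265) [ 0.371 -0.062  0.007]
(317, 253) [0.521 0.02  0.001]
(198, 253) [0.722 0.201 0.016]
(312, 155) [ 0.69  -0.16   0.063]
(263, 190) [0.704 0.002 0.068]
(480, 300) [ 0.175 -0.122 -0.001]
(330, 330) [ 0.385  0.139 -0.   ]
(300, 380) [ 0.368  0.252 -0.003]
(150, 240) [0.8   0.257 0.061]
```

drive_tool --moves '[{"rz": -0.105,"dz": -4},{"rz": -0.105,"dz": -4},{"rz": -0.105,"dz": -4},{"rz": -0.105,"dz": -4},{"rz": -0.105,"dz": -4},{"rz": -0.105,"dz": -4},{"rz": -0.105},{"rz": -0.105},{"dx": 33,"dy": 10},{"dx": 33,"dy": 10}]'

```text
invalid input at $.moves[0]: expected keys rx, ry, rz, dx, dy, dz, hand
```

drive_tool --moves '[{"dx": 33,"dy": 10},{"dx": 33,"dy": 10},{"dx": 33,"dy": 10},{"dx": 33,"dy": 10},{"dx": 33,"dy": 10},{"dx": 33,"dy": 10},{"dx": 33,"dy": 10},{"dx": 33,"dy": 10},{"dx": 33,"dy": 10},{"dx": 33,"dy": 10}]'

```text
invalid input at $.moves[0]: expected keys rx, ry, rz, dx, dy, dz, hand
```

```bash
cat >> h.py <<'E'
def to(x,y,z,yaw): # tool-frame shift(mm), then yaw turn (rz rad), tool x at yaw deg
    s=bot.state();R=np.array(s['tool_rot']);p=np.array(s['position'])
    now=np.degrees(np.arctan2(R[1,0],R[0,0]))
    print('t',round(s['time'],2),'pos',p.round(4),'yaw',now.round(2),'F',np.round(s['contact_force'],1),'open',round(s['opening'],3))
    print('tilt z',R[:,2].round(4),'shift',(R.T@(np.array([x,y,z])-p)*1000).round(1),'rz',round(-np.radians((yaw-now+180)%360-180),3))
E
python3 -c "
from h import *
to(.517,.211,.21,70)"
```

```text
t 0.25 pos [ 0.2168 -0.5322  0.2241] yaw 22.16 F [ 0.4 -0.3 -0.1] open 1.001
tilt z [-3.e-04  9.e-04 -1.e+00] shift [ 558.4 -575.1   14.7] rz -0.835
```

All keys are needed in every row.

drive_tool --moves '[{"rx": 0,"ry": 0,"rz": -0.105,"dx": 0,"dy": 0,"dz": -4,"hand": 0},{"rx": 0,"ry": 0,"rz": -0.105,"dx": 0,"dy": 0,"dz": -4,"hand": 0},{"rx": 0,"ry": 0,"rz": -0.105,"dx": 0,"dy": 0,"dz": -4,"hand": 0},{"rx": 0,"ry": 0,"rz": -0.105,"dx": 0,"dy": 0,"dz": -4,"hand": 0},{"rx": 0,"ry": 0,"rz": -0.105,"dx": 0,"dy": 0,"dz": -4,"hand": 0},{"rx": 0,"ry": 0,"rz": -0.105,"dx": 0,"dy": 0,"dz": -4,"hand": 0},{"rx": 0,"ry": 0,"rz": -0.105,"dx": 0,"dy": 0,"dz": 0,"hand": 0},{"rx": 0,"ry": 0,"rz": -0.105,"dx": 0,"dy": 0,"dz": 0,"hand": 0},{"rx": 0,"ry": 0,"rz": 0,"dx": 33,"dy": 10,"dz": 0,"hand": 0},{"rx": 0,"ry": 0,"rz": 0,"dx": 33,"dy": 10,"dz": 0,"hand": 0}]'

```text
time: 1.08
position: [0.2576, -0.4778, 0.2482]
tool_rot: [[0.34, 0.94, -0.0], [0.94, -0.34, -0.0], [-0.0, 0.0, -1.0]]
contact_force: [0.7, -0.4, 0.6]
opening: 0.997
gripper_force: 0.0
```

drive_tool --moves '[{"rx": 0,"ry": 0,"rz": 0,"dx": 33,"dy": 10,"dz": 0,"hand": 0},{"rx": 0,"ry": 0,"rz": 0,"dx": 33,"dy": 10,"dz": 0,"hand": 0},{"rx": 0,"ry": 0,"rz": 0,"dx": 33,"dy": 10,"dz": 0,"hand": 0},{"rx": 0,"ry": 0,"rz": 0,"dx": 33,"dy": 10,"dz": 0,"hand": 0},{"rx": 0,"ry": 0,"rz": 0,"dx": 33,"dy": 10,"dz": 0,"hand": 0},{"rx": 0,"ry": 0,"rz": 0,"dx": 33,"dy": 10,"dz": 0,"hand": 0},{"rx": 0,"ry": 0,"rz": 0,"dx": 33,"dy": 10,"dz": 0,"hand": 0},{"rx": 0,"ry": 0,"rz": 0,"dx": 33,"dy": 10,"dz": 0,"hand": 0},{"rx": 0,"ry": 0,"rz": 0,"dx": 33,"dy": 10,"dz": 0,"hand": 0},{"rx": 0,"ry": 0,"rz": 0,"dx": 33,"dy": 10,"dz": 0,"hand": 0}]'

```text
time: 1.92
position: [0.4641, -0.1986, 0.2486]
tool_rot: [[0.337, 0.941, 0.0], [0.941, -0.337, -0.0], [-0.0, 0.0, -1.0]]
contact_force: [-0.1, 0.2, -0.2]
opening: 0.999
gripper_force: 0.0
```

```bash
python3 -c "
from h import *
to(.517,.211,.25,70)"
```

```text
t 1.92 pos [ 0.4641 -0.1986  0.2486] yaw 70.29 F [-0.1  0.2 -0.2] open 0.999
tilt z [ 1.e-04 -1.e-04 -1.e+00] shift [403.5 -88.3  -1.5] rz 0.005
```

drive_tool --moves '[{"rx": 0,"ry": 0,"rz": 0,"dx": 33,"dy": -7,"dz": 0,"hand": 0},{"rx": 0,"ry": 0,"rz": 0,"dx": 33,"dy": -7,"dz": 0,"hand": 0},{"rx": 0,"ry": 0,"rz": 0,"dx": 33,"dy": -7,"dz": 0,"hand": 0},{"rx": 0,"ry": 0,"rz": 0,"dx": 33,"dy": -7,"dz": 0,"hand": 0},{"rx": 0,"ry": 0,"rz": 0,"dx": 33,"dy": -7,"dz": 0,"hand": 0},{"rx": 0,"ry": 0,"rz": 0,"dx": 33,"dy": -7,"dz": 0,"hand": 0},{"rx": 0,"ry": 0,"rz": 0,"dx": 33,"dy": -7,"dz": 0,"hand": 0},{"rx": 0,"ry": 0,"rz": 0,"dx": 33,"dy": -7,"dz": 0,"hand": 0},{"rx": 0,"ry": 0,"rz": 0,"dx": 33,"dy": -7,"dz": 0,"hand": 0},{"rx": 0,"ry": 0,"rz": 0,"dx": 33,"dy": -7,"dz": 0,"hand": 0}]'

```text
time: 2.75
position: [0.5086, 0.1358, 0.2485]
tool_rot: [[0.337, 0.941, 0.0], [0.941, -0.337, -0.0], [-0.0, 0.0, -1.0]]
contact_force: [0.5, -0.4, 0.2]
opening: 1.0
gripper_force: 0.0
```

drive_tool --moves '[{"rx": 0,"ry": 0,"rz": 0,"dx": 30,"dy": -7,"dz": 0,"hand": 90},{"rx": 0,"ry": 0,"rz": 0,"dx": 30,"dy": -7,"dz": 0,"hand": 90},{"rx": 0,"ry": 0,"rz": 0,"dx": 0,"dy": 0,"dz": 0,"hand": 90},{"rx": 0,"ry": 0,"rz": 0,"dx": 0,"dy": 0,"dz": 0,"hand": 90},{"rx": 0,"ry": 0,"rz": 0,"dx": 0,"dy": 0,"dz": 0,"hand": 90}]'

```text
time: 3.17
position: [0.5154, 0.1949, 0.2482]
tool_rot: [[0.336, 0.942, -0.001], [0.942, -0.336, -0.001], [-0.001, -0.0, -1.0]]
contact_force: [-0.5, -0.1, -0.6]
opening: 0.645
gripper_force: 0.0
```

```bash
python3 - <<'E'
from h import *
im=snap('wrist','w1.png');P=cloud(im);H=hsv(im);z=P[...,2]
blue=(H[...,0]>100)&(H[...,0]<130)&(H[...,1]>150)
for l,m in (('rib top',blue&(z>.126)&(z<.14)),('base',blue&(z>.088)&(z<.098)),('reader',(z>.073)&(z<.083))):
    if m.sum()>5: print(l,m.sum(),P[m].mean(0).round(4),rect(P[m]))
to(.517,.211,.117,70)
E
```

```text
rib top 687 [0.519  0.2112 0.1318] (array([518.5, 210.6]), 35.8, 12.2, 70.4)
base 2271 [0.5208 0.2138 0.0926] (array([519.4, 210.5]), 68.2, 37.1, 69.5)
reader 16807 [0.5468 0.1958 0.0778] (array([560.9, 240.5]), 626.1, 303.3, -35.3)
t 3.22 pos [0.5155 0.1944 0.2483] yaw 70.27 F [ 0.7 -0.9  0. ] open 0.644
tilt z [-7.e-04 -9.e-04 -1.e+00] shift [ 16.3  -4.1 131.3] rz 0.005
```

View pics/w1.png

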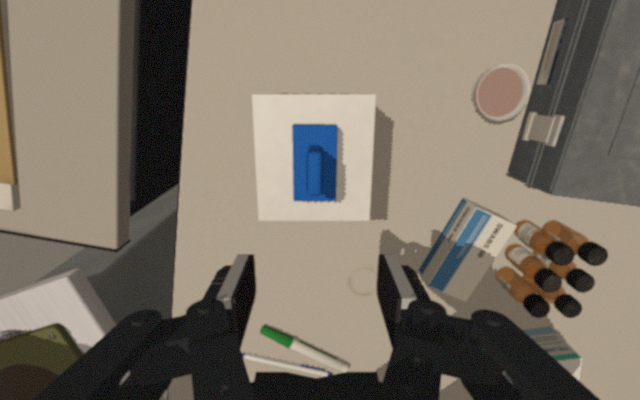

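The wrist view shows the cover centred at (315,162), square to the tool, and clear worktop around (330,260). I'm descending onto the rib.

drive_tool --moves '[{"rx": 0,"ry": 0,"rz": 0.005,"dx": 8,"dy": -1.5,"dz": 0,"hand": 90},{"rx": 0,"ry": 0,"rz": 0,"dx": 8.5,"dy": -1.5,"dz": 10,"hand": 90},{"rx": 0,"ry": 0,"rz": 0,"dx": 0,"dy": 0,"dz": 25,"hand": 90},{"rx": 0,"ry": 0,"rz": 0,"dx": 0,"dy": 0,"dz": 25,"hand": 90},{"rx": 0,"ry": 0,"rz": 0,"dx": 0,"dy": 0,"dz": 25,"hand": 90},{"rx": 0,"ry": 0,"rz": 0,"dx": 0,"dy": 0,"dz": 20,"hand": 90},{"rx": 0,"ry": 0,"rz": 0,"dx": 0,"dy": 0,"dz": 15,"hand": 90},{"rx": 0,"ry": 0,"rz": 0,"dx": 0,"dy": 0,"dz": 11,"hand": 90},{"rx": 0,"ry": 0,"rz": 0,"dx": 0,"dy": 0,"dz": 0,"hand": 90},{"rx": 0,"ry": 0,"rz": 0,"dx": 0,"dy": 0,"dz": 0,"hand": 90}]'

```text
time: 4.05
position: [0.5181, 0.2115, 0.1166]
tool_rot: [[0.343, 0.939, -0.002], [0.939, -0.343, -0.0], [-0.001, -0.002, -1.0]]
contact_force: [-0.2, -0.4, 0.6]
opening: 0.648
gripper_force: 0.0
```

drive_tool --moves '[{"rx": 0,"ry": 0,"rz": 0,"dx": 0,"dy": 0,"dz": 0,"hand": 255},{"rx": 0,"ry": 0,"rz": 0,"dx": 0,"dy": 0,"dz": 0,"hand": 255},{"rx": 0,"ry": 0,"rz": 0,"dx": 0,"dy": 0,"dz": 0,"hand": 255},{"rx": 0,"ry": 0,"rz": 0,"dx": 0,"dy": 0,"dz": 0,"hand": 255},{"rx": 0,"ry": 0,"rz": 0,"dx": 0,"dy": 0,"dz": 0,"hand": 255},{"rx": 0,"ry": 0,"rz": 0,"dx": 0,"dy": 0,"dz": 0,"hand": 255},{"rx": 0,"ry": 0,"rz": 0,"dx": 0,"dy": 0,"dz": 0,"hand": 255},{"rx": 0,"ry": 0,"rz": 0,"dx": 0,"dy": 0,"dz": 0,"hand": 255}]'

```text
time: 4.72
position: [0.5197, 0.212, 0.1185]
tool_rot: [[0.342, 0.94, 0.002], [0.94, -0.342, 0.001], [0.001, 0.002, -1.0]]
contact_force: [0.4, -1.1, 5.0]
opening: 0.119
gripper_force: 60.2
```

drive_tool --moves '[{"rx": 0,"ry": 0,"rz": 0,"dx": 0,"dy": 0,"dz": -5,"hand": 255},{"rx": 0,"ry": 0,"rz": 0,"dx": 0,"dy": 0,"dz": -10,"hand": 255},{"rx": 0,"ry": 0,"rz": 0,"dx": 0,"dy": 0,"dz": -15,"hand": 255},{"rx": 0,"ry": 0,"rz": 0,"dx": 0,"dy": 0,"dz": -20,"hand": 255},{"rx": 0,"ry": 0,"rz": 0,"dx": -12,"dy": 2.5,"dz": 0,"hand": 255},{"rx": 0,"ry": 0,"rz": 0,"dx": -30,"dy": 5,"dz": 0,"hand": 255},{"rx": 0,"ry": 0,"rz": 0,"dx": -30,"dy": 5,"dz": 0,"hand": 255},{"rx": 0,"ry": 0,"rz": 0,"dx": -30,"dy": 5,"dz": 0,"hand": 255},{"rx": 0,"ry": 0,"rz": 0,"dx": -30,"dy": 5,"dz": 0,"hand": 255},{"rx": 0,"ry": 0,"rz": 0,"dx": -30,"dy": 5,"dz": 0,"hand": 255}]'

```text
time: 5.55
position: [0.4876, 0.0485, 0.1672]
tool_rot: [[0.341, 0.94, -0.001], [0.94, -0.341, -0.0], [-0.001, -0.001, -1.0]]
contact_force: [1.1, 0.3, -0.5]
opening: 0.114
gripper_force: 59.4
```

drive_tool --moves '[{"rx": 0,"ry": 0,"rz": 0,"dx": 0,"dy": 0,"dz": 0,"hand": 255},{"rx": 0,"ry": 0,"rz": 0,"dx": 0,"dy": 0,"dz": 0,"hand": 255}]'

```text
time: 5.72
position: [0.488, 0.0485, 0.1673]
tool_rot: [[0.345, 0.939, -0.001], [0.939, -0.345, 0.0], [-0.0, -0.001, -1.0]]
contact_force: [0.9, 0.1, -0.1]
opening: 0.115
gripper_force: 59.4
```

```bash
python3 - <<'E'
from h import *
im=snap('side','c.png');P=cloud(im);H=hsv(im);z=P[...,2]
to(.49,.05,.0395,70)
m=(H[...,0]>100)&(H[...,0]<130)&(H[...,1]>150)&(abs(P[...,0]-.49)<.07)&(abs(P[...,1]-.05)<.07)&(z>.1)
if m.sum()>5: print(m.sum(),np.percentile(P[m],[2,50,98],axis=0).round(3))
cv2.imwrite('pics/c2.png',cv2.resize(im['pixels'][180:380,190:430],None,fx=2.5,fy=2.5))
E
```

```text
t 5.77 pos [0.4885 0.0495 0.1674] yaw 69.88 F [0.5 0.3 0. ] open 0.111
tilt z [-5.e-04  5.e-04 -1.e+00] shift [  0.9   1.3 127.9] rz -0.002
```

View pics/c2.png

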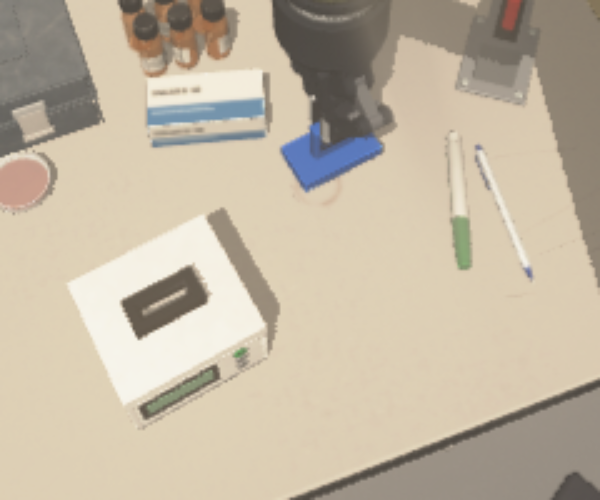

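The crop shows the cover held level at (335,155), the turret and slot bare at (165,300), and the landing place clear. I'm lowering it.

drive_tool --moves '[{"rx": 0,"ry": 0,"rz": 0,"dx": 0,"dy": 0,"dz": 15,"hand": 255},{"rx": 0,"ry": 0,"rz": 0,"dx": 0,"dy": 0,"dz": 25,"hand": 255},{"rx": 0,"ry": 0,"rz": 0,"dx": 0,"dy": 0,"dz": 25,"hand": 255},{"rx": 0,"ry": 0,"rz": 0,"dx": 0,"dy": 0,"dz": 25,"hand": 255},{"rx": 0,"ry": 0,"rz": 0,"dx": 0,"dy": 0,"dz": 15,"hand": 255},{"rx": 0,"ry": 0,"rz": 0,"dx": 0,"dy": 0,"dz": 10,"hand": 255},{"rx": 0,"ry": 0,"rz": 0,"dx": 0,"dy": 0,"dz": 6,"hand": 255},{"rx": 0,"ry": 0,"rz": 0,"dx": 0,"dy": 0,"dz": 3,"hand": 255},{"rx": 0,"ry": 0,"rz": 0,"dx": 0,"dy": 0,"dz": 1,"hand": 255},{"rx": 0,"ry": 0,"rz": 0,"dx": 0,"dy": 0,"dz": 0,"hand": 255}]'

```text
time: 6.6
position: [0.4896, 0.0506, 0.0428]
tool_rot: [[0.341, 0.94, 0.001], [0.94, -0.341, 0.0], [0.0, 0.001, -1.0]]
contact_force: [0.0, -0.2, -1.6]
opening: 0.115
gripper_force: 59.4
```

drive_tool --moves '[{"rx": 0,"ry": 0,"rz": 0,"dx": 0,"dy": 0,"dz": 1,"hand": 255},{"rx": 0,"ry": 0,"rz": 0,"dx": 0,"dy": 0,"dz": 1,"hand": 255},{"rx": 0,"ry": 0,"rz": 0,"dx": 0,"dy": 0,"dz": 0,"hand": 255}]'

```text
time: 6.85
position: [0.4894, 0.0502, 0.041]
tool_rot: [[0.342, 0.94, 0.001], [0.94, -0.342, 0.0], [0.0, 0.001, -1.0]]
contact_force: [-0.7, 0.0, -0.4]
opening: 0.117
gripper_force: 59.4
```

drive_tool --moves '[{"rx": 0,"ry": 0,"rz": 0,"dx": 0,"dy": 0,"dz": 1,"hand": 255},{"rx": 0,"ry": 0,"rz": 0,"dx": 0,"dy": 0,"dz": 0.5,"hand": 255},{"rx": 0,"ry": 0,"rz": 0,"dx": 0,"dy": 0,"dz": 0.5,"hand": 255},{"rx": 0,"ry": 0,"rz": 0,"dx": 0,"dy": 0,"dz": 0,"hand": 255}]'

```text
time: 7.18
position: [0.4892, 0.0501, 0.0386]
tool_rot: [[0.342, 0.94, 0.0], [0.94, -0.342, -0.0], [0.0, 0.0, -1.0]]
contact_force: [-0.4, -0.9, 0.9]
opening: 0.116
gripper_force: 59.5
```

drive_tool --moves '[{"rx": 0,"ry": 0,"rz": 0,"dx": 0,"dy": 0,"dz": 0.5,"hand": 255},{"rx": 0,"ry": 0,"rz": 0,"dx": 0,"dy": 0,"dz": 0.5,"hand": 255},{"rx": 0,"ry": 0,"rz": 0,"dx": 0,"dy": 0,"dz": 0,"hand": 255}]'

```text
time: 7.43
position: [0.4897, 0.0499, 0.0384]
tool_rot: [[0.342, 0.94, 0.001], [0.94, -0.342, -0.0], [0.0, 0.001, -1.0]]
contact_force: [-0.7, -1.5, 8.0]
opening: 0.118
gripper_force: 60.4
```

Contact at 8 N: the cover is on the worktop. I'm releasing it and going up.

drive_tool --moves '[{"rx": 0,"ry": 0,"rz": 0,"dx": 0,"dy": 0,"dz": 0,"hand": 200},{"rx": 0,"ry": 0,"rz": 0,"dx": 0,"dy": 0,"dz": 0,"hand": 150},{"rx": 0,"ry": 0,"rz": 0,"dx": 0,"dy": 0,"dz": 0,"hand": 90},{"rx": 0,"ry": 0,"rz": 0,"dx": 0,"dy": 0,"dz": 0,"hand": 90},{"rx": 0,"ry": 0,"rz": 0,"dx": 0,"dy": 0,"dz": -5,"hand": 90},{"rx": 0,"ry": 0,"rz": 0,"dx": 0,"dy": 0,"dz": -15,"hand": 90},{"rx": 0,"ry": 0,"rz": 0,"dx": 0,"dy": 0,"dz": -30,"hand": 90},{"rx": 0,"ry": 0,"rz": 0,"dx": 0,"dy": 0,"dz": -35,"hand": 90},{"rx": 0,"ry": 0,"rz": 0,"dx": 0,"dy": 0,"dz": -35,"hand": 90},{"rx": 0,"ry": 0,"rz": 0,"dx": 0,"dy": 0,"dz": -35,"hand": 90}]'

```text
time: 8.27
position: [0.4884, 0.0502, 0.1941]
tool_rot: [[0.342, 0.94, -0.001], [0.94, -0.342, 0.0], [-0.0, -0.001, -1.0]]
contact_force: [0.2, -0.1, 0.5]
opening: 0.646
gripper_force: 0.0
```

drive_tool --moves '[{"rx": 0,"ry": 0,"rz": -0.11,"dx": 0,"dy": 0,"dz": -20,"hand": 90},{"rx": 0,"ry": 0,"rz": -0.11,"dx": 0,"dy": 0,"dz": -20,"hand": 90},{"rx": 0,"ry": 0,"rz": -0.11,"dx": 0,"dy": 0,"dz": -20,"hand": 90},{"rx": 0,"ry": 0,"rz": -0.11,"dx": 0,"dy": 0,"dz": 0,"hand": 90},{"rx": 0,"ry": 0,"rz": -0.11,"dx": 0,"dy": 0,"dz": 0,"hand": 90},{"rx": 0,"ry": 0,"rz": -0.11,"dx": 0,"dy": 0,"dz": 0,"hand": 90},{"rx": 0,"ry": 0,"rz": -0.1,"dx": 0,"dy": 0,"dz": 0,"hand": 90}]'

```text
time: 8.85
position: [0.4888, 0.0502, 0.253]
tool_rot: [[-0.404, 0.915, 0.0], [0.915, 0.404, 0.0], [-0.0, 0.0, -1.0]]
contact_force: [-1.0, -0.8, 1.0]
opening: 0.644
gripper_force: 0.0
```

```bash
python3 -c "
from h import *
to(.472,-.2035,.25,113.5)
im=snap('wrist');P=cloud(im);H=hsv(im);z=P[...,2]
blue=(H[...,0]>100)&(H[...,0]<130)&(H[...,1]>150)&(np.hypot(P[...,0]-.49,P[...,1]-.05)<.06)
for a,b in((.048,.06),(.008,.018)):
  m=blue&(z>a)&(z<b);print(m.sum(),rect(P[m]) if m.sum()>5 else '',np.median(z[m]))
"
```

```text
t 8.85 pos [0.4888 0.0502 0.253 ] yaw 113.86 F [-1.  -0.8  1. ] open 0.644
tilt z [ 3.e-04  0.e+00 -1.e+00] shift [-225.2 -118.     2.9] rz 0.006
375 (array([488.1,  48.3]), 35.2, 11.6, 68.4) 0.0521740144688943
1408 (array([488.8,  48. ]), 68.0, 38.7, 69.3) 0.01257317313196317
```

The cover sits flat and upright. Next, the slide.

drive_tool --moves '[{"rx": 0,"ry": 0,"rz": 0.006,"dx": -28,"dy": -15,"dz": 0,"hand": 90},{"rx": 0,"ry": 0,"rz": 0,"dx": -28,"dy": -15,"dz": 0,"hand": 90},{"rx": 0,"ry": 0,"rz": 0,"dx": -28,"dy": -15,"dz": 0,"hand": 90},{"rx": 0,"ry": 0,"rz": 0,"dx": -28,"dy": -15,"dz": 0,"hand": 90},{"rx": 0,"ry": 0,"rz": 0,"dx": -28,"dy": -15,"dz": 0,"hand": 90},{"rx": 0,"ry": 0,"rz": 0,"dx": -28,"dy": -15,"dz": 0,"hand": 90},{"rx": 0,"ry": 0,"rz": 0,"dx": -28,"dy": -15,"dz": 0,"hand": 90},{"rx": 0,"ry": 0,"rz": 0,"dx": -28,"dy": -13,"dz": 0,"hand": 90},{"rx": 0,"ry": 0,"rz": 0,"dx": 0,"dy": 0,"dz": 0,"hand": 90},{"rx": 0,"ry": 0,"rz": 0,"dx": 0,"dy": 0,"dz": 0,"hand": 90}]'

```text
time: 9.73
position: [0.4688, -0.2035, 0.2524]
tool_rot: [[-0.389, 0.921, -0.0], [0.921, 0.389, 0.0], [0.001, -0.0, -1.0]]
contact_force: [0.2, 0.1, -0.4]
opening: 0.646
gripper_force: 0.0
```

```bash
python3 -c "
from h import *
im=snap('wrist','w2.png');P=cloud(im);H=hsv(im);z=P[...,2]
near=np.hypot(P[...,0]-.472,P[...,1]+.2035)<.06
red=((H[...,0]<8)|(H[...,0]>172))&(H[...,1]>150)&near
for l,m in (('red top',red&(z>.105)),('rack',near&(z>.06)&(z<.068)&(H[...,1]<60)),('foot',near&(z>.003)&(z<.008))):
  print(l,m.sum(),rect(P[m]) if m.sum()>5 else '',np.median(z[m]))
to(.472,-.2035,.115,113.5)
"
```

```text
red top 508 (array([ 459. , -209.9]), 79.2, 31.3, 24.2) 0.1143175404361661
rack 1436 (array([ 473.4, -203.5]), 66.5, 40.0, -66.3) 0.06560554093473453
foot 2034 (array([ 473.1, -203.1]), 95.1, 69.8, -66.2) 0.00458647475337171
t 9.78 pos [ 0.4687 -0.2023  0.2523] yaw 113.03 F [-0.5  0.1  0.5] open 0.649
tilt z [-6.0e-04  1.1e-03 -1.0e+00] shift [ -2.6   2.6 137.3] rz -0.008
```

View pics/w2.png

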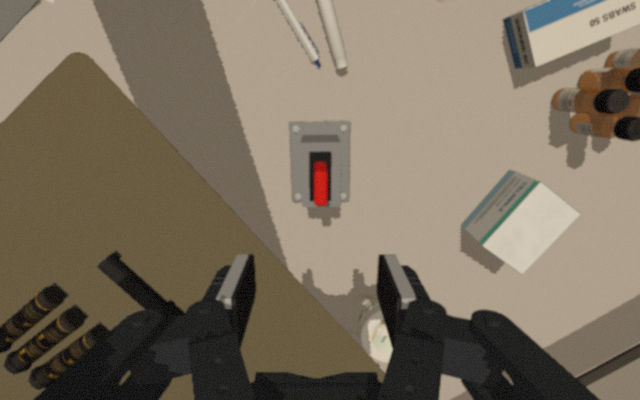

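The handle is at (320,183), midway between the fingers. I'm descending and gripping.

drive_tool --moves '[{"rx": 0,"ry": 0,"rz": -0.01,"dx": -2.5,"dy": 3,"dz": 10,"hand": 90},{"rx": 0,"ry": 0,"rz": 0,"dx": 0,"dy": 0,"dz": 25,"hand": 90},{"rx": 0,"ry": 0,"rz": 0,"dx": 0,"dy": 0,"dz": 30,"hand": 90},{"rx": 0,"ry": 0,"rz": 0,"dx": 0,"dy": 0,"dz": 30,"hand": 90},{"rx": 0,"ry": 0,"rz": 0,"dx": 0,"dy": 0,"dz": 25,"hand": 90},{"rx": 0,"ry": 0,"rz": 0,"dx": 0,"dy": 0,"dz": 20,"hand": 90},{"rx": 0,"ry": 0,"rz": 0,"dx": 0,"dy": 0,"dz": 12,"hand": 90},{"rx": 0,"ry": 0,"rz": 0,"dx": 0,"dy": 0,"dz": 6,"hand": 90},{"rx": 0,"ry": 0,"rz": 0,"dx": 0,"dy": 0,"dz": 0,"hand": 90},{"rx": 0,"ry": 0,"rz": 0,"dx": 0,"dy": 0,"dz": 0,"hand": 90}]'

```text
time: 10.62
position: [0.4731, -0.2025, 0.0945]
tool_rot: [[-0.404, 0.915, -0.0], [0.915, 0.404, 0.0], [0.0, -0.0, -1.0]]
contact_force: [-0.3, -0.3, 0.4]
opening: 0.645
gripper_force: 0.0
```

drive_tool --moves '[{"rx": 0,"ry": 0,"rz": 0,"dx": 0,"dy": 0,"dz": 0,"hand": 255},{"rx": 0,"ry": 0,"rz": 0,"dx": 0,"dy": 0,"dz": 0,"hand": 255},{"rx": 0,"ry": 0,"rz": 0,"dx": 0,"dy": 0,"dz": 0,"hand": 255},{"rx": 0,"ry": 0,"rz": 0,"dx": 0,"dy": 0,"dz": 0,"hand": 255},{"rx": 0,"ry": 0,"rz": 0,"dx": 0,"dy": 0,"dz": 0,"hand": 255},{"rx": 0,"ry": 0,"rz": 0,"dx": 0,"dy": 0,"dz": 0,"hand": 255},{"rx": 0,"ry": 0,"rz": 0,"dx": 0,"dy": 0,"dz": 0,"hand": 255},{"rx": 0,"ry": 0,"rz": 0,"dx": 0,"dy": 0,"dz": 0,"hand": 255}]'

```text
time: 11.28
position: [0.4732, -0.2037, 0.0955]
tool_rot: [[-0.403, 0.915, 0.001], [0.915, 0.403, -0.001], [-0.001, 0.001, -1.0]]
contact_force: [-0.2, 1.1, 6.7]
opening: 0.123
gripper_force: 60.2
```

drive_tool --moves '[{"rx": 0,"ry": 0,"rz": 0,"dx": 0,"dy": 0,"dz": -4,"hand": 255},{"rx": 0,"ry": 0,"rz": 0,"dx": 0,"dy": 0,"dz": -8,"hand": 255},{"rx": 0,"ry": 0,"rz": 0,"dx": 0,"dy": 0,"dz": -14,"hand": 255},{"rx": 0,"ry": 0,"rz": 0,"dx": 0,"dy": 0,"dz": -18,"hand": 255},{"rx": 0,"ry": 0,"rz": 0,"dx": 0,"dy": 0,"dz": -20,"hand": 255},{"rx": 0,"ry": 0,"rz": 0,"dx": 0,"dy": 0,"dz": -20,"hand": 255},{"rx": 0,"ry": 0,"rz": 0,"dx": 0,"dy": 0,"dz": -20,"hand": 255},{"rx": 0,"ry": 0,"rz": 0,"dx": 0,"dy": 0,"dz": -20,"hand": 255},{"rx": 0,"ry": 0,"rz": 0,"dx": 0,"dy": 0,"dz": -15,"hand": 255},{"rx": 0,"ry": 0,"rz": 0,"dx": 0,"dy": 0,"dz": -6,"hand": 255}]'

```text
time: 12.12
position: [0.474, -0.204, 0.2425]
tool_rot: [[-0.403, 0.915, 0.004], [0.915, 0.403, -0.002], [-0.004, 0.003, -1.0]]
contact_force: [-0.3, 0.1, -0.0]
opening: 0.123
gripper_force: 59.4
```

drive_tool --moves '[{"rx": 0,"ry": 0,"rz": 0.06,"dx": 0,"dy": 0,"dz": 0,"hand": 255},{"rx": 0,"ry": 0,"rz": 0.1,"dx": 0,"dy": 0,"dz": 0,"hand": 255},{"rx": 0,"ry": 0,"rz": 0.1,"dx": 0,"dy": 0,"dz": 0,"hand": 255},{"rx": 0,"ry": 0,"rz": 0.1,"dx": 0,"dy": 0,"dz": 0,"hand": 255},{"rx": 0,"ry": 0,"rz": 0.1,"dx": 0,"dy": 0,"dz": 0,"hand": 255},{"rx": 0,"ry": 0,"rz": 0.1,"dx": 0,"dy": 0,"dz": 0,"hand": 255},{"rx": 0,"ry": 0,"rz": 0.1,"dx": 0,"dy": 0,"dz": 0,"hand": 255},{"rx": 0,"ry": 0,"rz": 0.1,"dx": 0,"dy": 0,"dz": 0,"hand": 255}]'

```text
time: 12.78
position: [0.4723, -0.2031, 0.239]
tool_rot: [[0.343, 0.939, -0.001], [0.939, -0.343, 0.001], [0.0, -0.001, -1.0]]
contact_force: [0.7, -0.3, -1.7]
opening: 0.123
gripper_force: 59.3
```

```bash
python3 -c "
from h import *
to(.518,.211,.24,70)"
```

```text
t 12.78 pos [ 0.4723 -0.2031  0.239 ] yaw 69.94 F [ 0.7 -0.3 -1.7] open 0.123
tilt z [-1.1e-03  7.0e-04 -1.0e+00] shift [404.6 -99.1  -0.8] rz -0.001
```

drive_tool --moves '[{"rx": 0,"ry": 0,"rz": 0,"dx": 20,"dy": -5,"dz": 0,"hand": 255},{"rx": 0,"ry": 0,"rz": 0,"dx": 37,"dy": -9,"dz": 0,"hand": 255},{"rx": 0,"ry": 0,"rz": 0,"dx": 37,"dy": -9,"dz": 0,"hand": 255},{"rx": 0,"ry": 0,"rz": 0,"dx": 37,"dy": -9,"dz": 0,"hand": 255},{"rx": 0,"ry": 0,"rz": 0,"dx": 37,"dy": -9,"dz": 0,"hand": 255},{"rx": 0,"ry": 0,"rz": 0,"dx": 37,"dy": -9,"dz": 0,"hand": 255},{"rx": 0,"ry": 0,"rz": 0,"dx": 37,"dy": -9,"dz": 0,"hand": 255},{"rx": 0,"ry": 0,"rz": 0,"dx": 37,"dy": -9,"dz": 0,"hand": 255},{"rx": 0,"ry": 0,"rz": 0,"dx": 37,"dy": -9,"dz": 0,"hand": 255},{"rx": 0,"ry": 0,"rz": 0,"dx": 29,"dy": -8,"dz": 0,"hand": 255}]'

```text
time: 13.62
position: [0.5091, 0.1528, 0.2392]
tool_rot: [[0.337, 0.941, -0.0], [0.941, -0.337, 0.001], [0.001, -0.001, -1.0]]
contact_force: [1.1, -0.1, -0.7]
opening: 0.121
gripper_force: 59.4
```

drive_tool --moves '[{"rx": 0,"ry": 0,"rz": 0,"dx": 10,"dy": -7,"dz": 0,"hand": 255},{"rx": 0,"ry": 0,"rz": 0,"dx": 0,"dy": -7,"dz": 0,"hand": 255},{"rx": 0,"ry": 0,"rz": 0,"dx": 0,"dy": 0,"dz": 0,"hand": 255},{"rx": 0,"ry": 0,"rz": 0,"dx": 0,"dy": 0,"dz": 0,"hand": 255}]'

```text
time: 13.95
position: [0.4987, 0.163, 0.2392]
tool_rot: [[0.338, 0.941, -0.001], [0.941, -0.338, -0.001], [-0.002, -0.001, -1.0]]
contact_force: [0.8, -0.9, -0.7]
opening: 0.119
gripper_force: 59.4
```

```bash
python3 - <<'E'
from h import *
im=snap('wrist','w3.png');P=cloud(im);H=hsv(im);z=P[...,2]
R=np.array(bot.state()['tool_rot']);c=np.array([.518,.211])
d=(P[...,:2]-c); near=(abs(d[...,0])<.045)&(abs(d[...,1])<.045)
for l,m in (('turret dark top',near&(z>.086)&(z<.094)),('reader',(np.hypot(d[...,0],d[...,1])<.1)&(z>.074)&(z<.082)&(H[...,2]>120)),('in slot',near&(z<.06)&(np.hypot(d[...,0],d[...,1])<.025))):
  print(l,m.sum(),rect(P[m]) if m.sum()>5 else '',np.median(z[m]) if m.any() else '')
to(.518,.211,.19,70)
E
```

```text
turret dark top 1948 (array([517.9, 210.7]), 59.0, 29.8, 70.9) 0.08938091806766657
reader 14501 (array([518.2, 210.9]), 119.6, 110.2, 70.0) 0.07757168764401486
in slot 476 (array([517.1, 206.9]), 40.9, 11.9, 70.2) 0.013565253338704501
t 14.0 pos [0.4992 0.1628 0.2394] yaw 70.18 F [ 0.6  0.7 -0.5] open 0.12
tilt z [-5.e-04 -1.e-03 -1.e+00] shift [51.8  1.4 49.3] rz 0.003
```

View pics/w3.png

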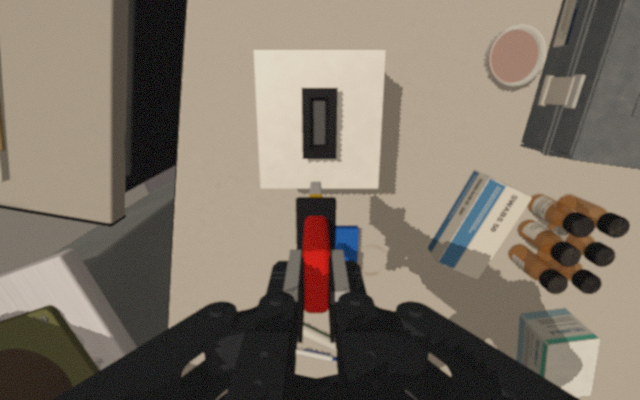

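The slot is at (319,123) and the held blade's tip shows at (316,188), nearly in line. I'll measure the slide in the tool frame.

```bash
python3 - <<'E'
from h import *
im=snap('wrist');P=cloud(im);H=hsv(im)
s=bot.state();R=np.array(s['tool_rot']);p=np.array(s['position'])
T=(P-p)@R*1000
near=(abs(T[...,1])<20)&(abs(T[...,0])<45)
sat,val=H[...,1],H[...,2]
red=((H[...,0]<8)|(H[...,0]>172))&(sat>150)&near
yel=(H[...,0]>15)&(H[...,0]<35)&(sat>120)&near
met=near&(T[...,2]>55)&(T[...,2]<95)&(sat<90)
sh=near&(T[...,2]>16)&(T[...,2]<30)&(val<60)&(T[...,0]>5)
for l,m in(('red',red),('yel',yel),('metal',met),('shoulder',sh)):
    Q=T[m]
    if len(Q)>3: print(l,len(Q),np.percentile(Q,[3,50,97],axis=0).round(1).tolist())
# blade face columns by depth: mid y at different z
for a in range(20,95,8):
    m=near&(T[...,2]>a)&(T[...,2]<a+8)&(T[...,0]>8)
    if m.sum()>8: print(a,m.sum(),np.percentile(T[m],[3,50,97],axis=0).round(1).tolist())
# slot, tool frame, pixels of the slot at mouth plane
m=(P[...,2]<.07)&(np.hypot(P[...,0]-.518,P[...,1]-.211)<.03)
ys,xs=np.where(m);q=plane(im,np.c_[xs,ys],.0895)
Q=((q-p)@R*1000);k=(abs(Q[:,1])<15);print('slot',k.sum(),np.percentile(Q[k],[1,50,99],axis=0).round(1).tolist(),rect(q[k]/1))
E
```

```text
red 2539 [[-12.6, -6.2, -24.6], [9.3, -0.7, -18.2], [15.7, 4.7, 24.3]]
yel 97 [[4.2, -13.0, -91.8], [17.7, -0.7, 26.1], [24.6, 15.4, 55.3]]
metal 150 [[16.4, -5.2, 58.3], [17.5, -1.3, 71.9], [17.8, 2.1, 87.6]]
shoulder 891 [[6.6, -10.6, 24.0], [18.2, -0.7, 25.2], [24.1, 8.9, 26.5]]
20 1035 [[9.0, -11.5, 22.0], [18.2, -1.2, 25.2], [24.4, 9.1, 26.9]]
44 10 [[17.6, -4.1, 50.1], [17.8, -1.0, 51.0], [18.0, 1.6, 51.6]]
52 43 [[17.2, -5.0, 52.4], [17.6, -1.3, 55.1], [18.0, 2.4, 59.8]]
60 44 [[16.3, -5.2, 60.3], [17.5, -1.3, 64.0], [17.7, 2.5, 67.7]]
68 38 [[16.3, -5.3, 68.4], [17.5, -2.0, 71.9], [17.7, 2.0, 74.9]]
76 34 [[17.1, -4.8, 76.3], [17.5, -1.3, 80.1], [17.8, 2.1, 83.4]]
84 20 [[17.1, -4.5, 84.3], [17.5, -1.0, 86.8], [17.7, 2.2, 88.5]]
slot 474 [[35.3, -3.2, 150.0], [53.2, 1.1, 150.0], [70.4, 5.4, 150.0]] (array([518.2, 212. ]), 35.1, 9.2, 70.4)
```

drive_tool --moves '[{"rx": 0,"ry": 0,"rz": 0.002,"dx": 12,"dy": 0.5,"dz": 0,"hand": 255},{"rx": 0,"ry": 0,"rz": 0,"dx": 20,"dy": 1,"dz": 0,"hand": 255},{"rx": 0,"ry": 0,"rz": 0,"dx": 15,"dy": 1,"dz": 5,"hand": 255},{"rx": 0,"ry": 0,"rz": 0,"dx": 5,"dy": 0,"dz": 12,"hand": 255},{"rx": 0,"ry": 0,"rz": 0,"dx": 0,"dy": 0,"dz": 14,"hand": 255},{"rx": 0,"ry": 0,"rz": 0,"dx": 0,"dy": 0,"dz": 10,"hand": 255},{"rx": 0,"ry": 0,"rz": 0,"dx": 0,"dy": 0,"dz": 5,"hand": 255},{"rx": 0,"ry": 0,"rz": 0,"dx": 0,"dy": 0,"dz": 0,"hand": 255},{"rx": 0,"ry": 0,"rz": 0,"dx": 0,"dy": 0,"dz": 0,"hand": 255}]'

```text
time: 14.8
position: [0.5198, 0.2121, 0.1932]
tool_rot: [[0.34, 0.94, -0.001], [0.94, -0.34, -0.0], [-0.0, -0.001, -1.0]]
contact_force: [0.4, -0.1, 0.5]
opening: 0.124
gripper_force: 59.4
```

```bash
python3 - <<'E'
from h import *
im=snap('wrist');sc=snap('scene');sd=snap('side')
f=lambda a,b,k:cv2.resize(a['pixels'][b[1]:b[3],b[0]:b[2]],(400,400))
cv2.imwrite('pics/d.png',np.hstack([f(im,(240,80,400,240),0),f(sc,(195,225,295,325),0)]))
P=cloud(im);s=bot.state();R=np.array(s['tool_rot']);p=np.array(s['position']);T=(P-p)@R*1000
print(p.round(4))
near=(abs(T[...,1])<40)&(abs(T[...,0])<45)
for a in (22,55,65,75,82):
    m=near&(abs(T[...,1])<15)&(T[...,2]>a)&(T[...,2]<a+7)&(T[...,0]>8)
    if m.sum()>8: print(a,m.sum(),np.percentile(T[m],[3,50,97],axis=0).round(1).tolist())
m=(P[...,2]>.086)&(P[...,2]<.094)&near&(T[...,2]>92)
print('turret front part',m.sum(),np.percentile(T[m],[2,50,98],axis=0).round(1).tolist())
m=(P[...,2]<.07)&near;Q=T[m&(abs(T[...,1])<12)];
print('slot inside',len(Q),np.percentile(Q,[2,50,98],axis=0).round(1).tolist() if len(Q)>5 else '')
m=(P[...,2]>.073)&(P[...,2]<.082)&(abs(T[...,1])<70)&(abs(T[...,0])<75)&(T[...,0]>0)
print('reader',np.percentile(T[m],[1,99],axis=0).round(1).tolist())
E
```

```text
[0.5203 0.2123 0.1943]
22 1011 [[9.1, -11.6, 23.8], [18.1, -1.3, 26.1], [24.1, 9.0, 27.9]]
55 35 [[16.7, -5.2, 55.3], [17.1, -1.5, 58.4], [17.6, 2.2, 61.4]]
65 37 [[15.9, -5.4, 65.4], [17.0, -1.5, 68.1], [17.4, 2.3, 71.2]]
75 31 [[16.5, -5.0, 75.7], [17.1, -1.6, 77.9], [17.5, 1.8, 81.5]]
82 28 [[16.6, -5.1, 82.4], [17.1, -1.9, 85.1], [17.4, 1.9, 88.7]]
turret front part 1144 [[1.3, -16.6, 103.5], [17.5, -2.4, 105.0], [27.8, 12.7, 107.6]]
slot inside 84 [[-14.5, -7.9, 179.1], [-4.7, -2.0, 180.9], [-1.7, 4.0, 182.2]]
reader [[0.8, -55.6, 115.1], [57.9, 52.2, 118.5]]
```

View pics/d.png

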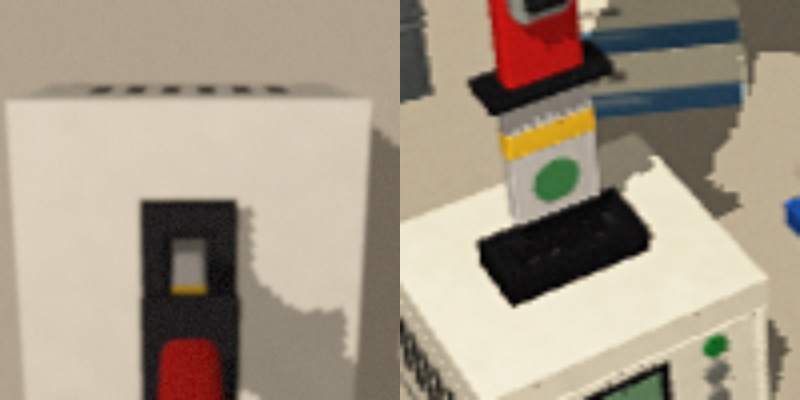

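In the left panel the blade (190,265) is centred over the turret (190,245). In the right panel it stands upright just above the turret. A nudge of about 1 mm back along x, then I'll enter with care.

drive_tool --moves '[{"rx": 0,"ry": 0,"rz": 0,"dx": -1.1,"dy": -0.2,"dz": 0,"hand": 255},{"rx": 0,"ry": 0,"rz": 0,"dx": 0,"dy": 0,"dz": 5,"hand": 255},{"rx": 0,"ry": 0,"rz": 0,"dx": 0,"dy": 0,"dz": 5,"hand": 255},{"rx": 0,"ry": 0,"rz": 0,"dx": 0,"dy": 0,"dz": 3,"hand": 255},{"rx": 0,"ry": 0,"rz": 0,"dx": 0,"dy": 0,"dz": 2,"hand": 255},{"rx": 0,"ry": 0,"rz": 0,"dx": 0,"dy": 0,"dz": 2,"hand": 255},{"rx": 0,"ry": 0,"rz": 0,"dx": 0,"dy": 0,"dz": 1,"hand": 255},{"rx": 0,"ry": 0,"rz": 0,"dx": 0,"dy": 0,"dz": 0,"hand": 255}]'

```text
time: 15.62
position: [0.519, 0.2113, 0.1751]
tool_rot: [[0.34, 0.94, -0.001], [0.94, -0.34, -0.0], [-0.0, -0.001, -1.0]]
contact_force: [0.2, 0.3, -1.0]
opening: 0.12
gripper_force: 59.4
```

drive_tool --moves '[{"rx": 0,"ry": 0,"rz": 0,"dx": 0,"dy": 0,"dz": 1,"hand": 255},{"rx": 0,"ry": 0,"rz": 0,"dx": 0,"dy": 0,"dz": 1,"hand": 255},{"rx": 0,"ry": 0,"rz": 0,"dx": 0,"dy": 0,"dz": 0,"hand": 255}]'

```text
time: 15.87
position: [0.5191, 0.2113, 0.1734]
tool_rot: [[0.34, 0.94, -0.0], [0.94, -0.34, -0.0], [-0.0, -0.0, -1.0]]
contact_force: [-0.8, -0.5, -0.6]
opening: 0.119
gripper_force: 59.4
```

The tip is about 6 mm in with no contact. Continuing.

drive_tool --moves '[{"rx": 0,"ry": 0,"rz": 0,"dx": 0,"dy": 0,"dz": 1.5,"hand": 255},{"rx": 0,"ry": 0,"rz": 0,"dx": 0,"dy": 0,"dz": 1.5,"hand": 255},{"rx": 0,"ry": 0,"rz": 0,"dx": 0,"dy": 0,"dz": 1.5,"hand": 255},{"rx": 0,"ry": 0,"rz": 0,"dx": 0,"dy": 0,"dz": 1.5,"hand": 255},{"rx": 0,"ry": 0,"rz": 0,"dx": 0,"dy": 0,"dz": 0,"hand": 255}]'

```text
time: 16.28
position: [0.5189, 0.2112, 0.1671]
tool_rot: [[0.34, 0.94, -0.001], [0.94, -0.34, -0.0], [-0.0, -0.001, -1.0]]
contact_force: [-0.3, -0.4, -1.2]
opening: 0.122
gripper_force: 59.4
```

drive_tool --moves '[{"rx": 0,"ry": 0,"rz": 0,"dx": 0,"dy": 0,"dz": 2,"hand": 255},{"rx": 0,"ry": 0,"rz": 0,"dx": 0,"dy": 0,"dz": 2,"hand": 255},{"rx": 0,"ry": 0,"rz": 0,"dx": 0,"dy": 0,"dz": 2,"hand": 255},{"rx": 0,"ry": 0,"rz": 0,"dx": 0,"dy": 0,"dz": 2,"hand": 255},{"rx": 0,"ry": 0,"rz": 0,"dx": 0,"dy": 0,"dz": 0,"hand": 255}]'

```text
time: 16.7
position: [0.5188, 0.2112, 0.1589]
tool_rot: [[0.34, 0.94, -0.001], [0.94, -0.34, -0.0], [-0.001, -0.001, -1.0]]
contact_force: [0.3, 0.1, -1.3]
opening: 0.119
gripper_force: 59.4
```

Free still. Next to about TCP z 0.1415.

drive_tool --moves '[{"rx": 0,"ry": 0,"rz": 0,"dx": 0,"dy": 0,"dz": 3,"hand": 255},{"rx": 0,"ry": 0,"rz": 0,"dx": 0,"dy": 0,"dz": 3,"hand": 255},{"rx": 0,"ry": 0,"rz": 0,"dx": 0,"dy": 0,"dz": 3,"hand": 255},{"rx": 0,"ry": 0,"rz": 0,"dx": 0,"dy": 0,"dz": 3,"hand": 255},{"rx": 0,"ry": 0,"rz": 0,"dx": 0,"dy": 0,"dz": 3,"hand": 255},{"rx": 0,"ry": 0,"rz": 0,"dx": 0,"dy": 0,"dz": 2,"hand": 255},{"rx": 0,"ry": 0,"rz": 0,"dx": 0,"dy": 0,"dz": 0,"hand": 255},{"rx": 0,"ry": 0,"rz": 0,"dx": 0,"dy": 0,"dz": 0,"hand": 255}]'

```text
time: 17.37
position: [0.5191, 0.2113, 0.1423]
tool_rot: [[0.34, 0.94, -0.0], [0.94, -0.34, -0.0], [-0.0, -0.0, -1.0]]
contact_force: [0.2, 0.5, -0.7]
opening: 0.119
gripper_force: 59.4
```

```bash
python3 - <<'E'
from h import *
im=snap('wrist');sc=snap('scene')
f=lambda a,b:cv2.resize(a['pixels'][b[1]:b[3],b[0]:b[2]],(400,400))
cv2.imwrite('pics/e.png',np.hstack([f(im,(240,80,400,240)),f(sc,(195,225,295,325))]))
P=cloud(im);near=np.hypot(P[...,0]-.518,P[...,1]-.211)<.035
m=near&(P[...,2]>.10)&(P[...,2]<.125);print('shoulder top z (want .117)',m.sum(),np.percentile(P[m],[5,50,95],axis=0)[:,2].round(4))
P=cloud(sc);H=hsv(sc)
m=(np.hypot(P[...,0]-.518,P[...,1]-.211)<.04)&(P[...,2]>.08)&(H[...,0]>18)&(H[...,0]<32)&(H[...,1]>150)
print('band z (84-96)',m.sum(),np.percentile(P[m][:,2],[5,50,95]).round(4) if m.any() else '')
m=(np.hypot(P[...,0]-.518,P[...,1]-.211)<.04)&(P[...,2]>.102)&(P[...,2]<.125)&(H[...,2]<50)
print('shoulder scene',m.sum(),np.percentile(P[m][:,2],[5,50,95]).round(4) if m.any() else '')
to(.518,.211,.1415,70)
E
```

```text
shoulder top z (want .117) 1388 [0.1159 0.1173 0.1203]
band z (84-96) 135 [0.0857 0.0904 0.1743]
shoulder scene 195 [0.114  0.1169 0.1187]
t 17.47 pos [0.5193 0.2114 0.1426] yaw 70.12 F [ 0.  -0.3 -0.1] open 0.12
tilt z [ 2.e-04  1.e-04 -1.e+00] shift [-0.8 -1.1  1.1] rz 0.002
```

View pics/e.png

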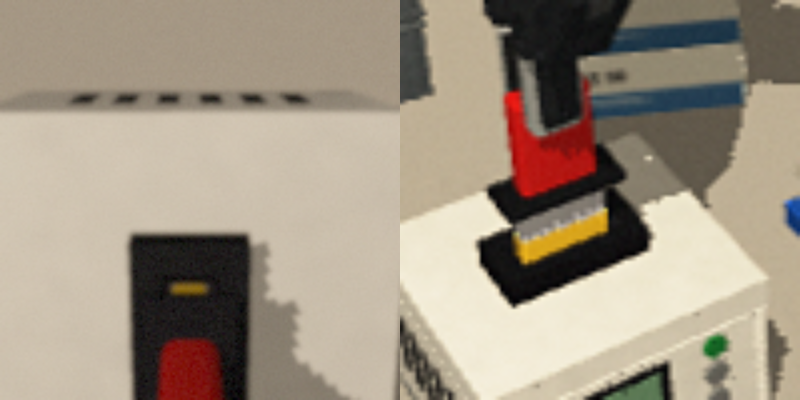

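The views show the band at (560,235) in the turret mouth, the shoulder well above it, and no contact. I'll do one numeric check of the band's height in the two fixed cameras.

```bash
python3 - <<'E'
from h import *
for n in('scene','side','wrist'):
    im=snap(n);P=cloud(im);H=hsv(im)
    m=(np.hypot(P[...,0]-.518,P[...,1]-.211)<.03)&(P[...,2]>.07)&(P[...,2]<.112)&(H[...,0]>18)&(H[...,0]<32)&(H[...,1]>130)
    print(n,m.sum(),np.percentile(P[m],[3,25,50,75,97],axis=0).round(4).tolist() if m.any() else '')
    if n=='scene':
        for u in range(322//1 and 225,248,4):
            v=np.where(m[:,u])[0]
            if len(v): print(u,v.min(),v.max(),P[v.min(),u,2].round(4),P[v.max(),u,2].round(4))
E
```

```text
scene 136 [[0.508, 0.1965, 0.0859], [0.5114, 0.2059, 0.0882], [0.5151, 0.2143, 0.0901], [0.5184, 0.2243, 0.0936], [0.5264, 0.2288, 0.096]]
225 285 290 0.0956 0.0867
229 284 289 0.0953 0.0858
233 283 288 0.0947 0.0892
237 281 286 0.0951 0.0867
241 280 285 0.094 0.0899
245 278 283 0.0944 0.0901
side 35 [[0.5085, 0.1971, 0.0871], [0.5111, 0.2042, 0.0897], [0.5137, 0.2116, 0.0919], [0.5167, 0.2194, 0.0939], [0.5201, 0.226, 0.0975]]
wrist 59 [[0.5208, 0.2234, 0.0859], [0.523, 0.2278, 0.0871], [0.5249, 0.2284, 0.0887], [0.5264, 0.2293, 0.0902], [0.5284, 0.2354, 0.092]]
```

The band's top is at about 0.096 m, so its centre is at the mouth (0.090 m). There is no contact, and the arm is still and upright.

```bash
python3 -c "
from cell import bot
print(bot.sign_off())"
```

```text
the job is handed in; nothing more can be done
None
```

The job is handed in: the blue cover stands upright on the worktop clear of the photometer, and the slide is held upright and still in the slot, yellow band at the mouth and no contact force (about 18 s used).

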